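# Tip one wheel nut out of the rotary fixings dispenser

### The arm

A 6-joint arm with a two-finger parallel gripper is mounted at the origin on the work surface. World frame = base frame: x ahead of the robot, y to its left, z up, the work surface at z = 0. Lengths are in m, angles in degrees, forces in N, time in s.
With the tool pointing down it reaches from about 0.35 to 0.925 m from the base axis. Payload 6.4 kg.
Tool frame: the origin (TCP) lies at the very end of the fingers, on their centre line; the grasp point (between the pads) lies 19 mm behind it; y points along the fingers, x is the direction in which the jaws open and shut, and the axes are right-handed (so a half turn about y gives the same grasp; the last joint's range is limited). The gripper opens to 85 mm and grips with 20 to 120 N. Pads are 22 mm wide; open, the fingers measure 114 mm over their backs; the gripper's body (76 mm by 85 mm) begins 54 mm behind the grasp point. The pads swing forward as they close: fully open they stand 13 mm farther back than shut.
Start: joints at [-77.871, 14.043, 89.255, -0, 76.702, -9.975], TCP at [0.245, -0.602, 0.231] pointing down, gripper open.
Joint ranges: [-179.41, 179.41], [-58.25, 129.5], [7.25, 145.43], [-54.29, 234.29], [11.92, 165.04], [-157.13, 157.13]. Speed limits (degrees/s): [147.25, 147.25, 180, 180, 180, 180].

### API

Orientations are given as [roll, pitch, yaw] about the fixed x, y, z axes, in that order (R = Rz(yaw) Ry(pitch) Rx(roll)).
In Python, from cell import * gives the robot as it stands. The module is installed in compiled form; this text tells all that it offers. Calls block until the motion is done:
- move_pose(position, orientation): joint-space move of the TCP to a pose.
- move_straight(position, ori=None, rate=0.15): straight line of the TCP; ori=None keeps the orientation; rate is the mean speed in m/s.
- movej(angles): joint-space move.
- command_gripper(opening, squeeze=None): finger opening in m; squeeze is the grip in N (None keeps the last); returns when the fingers have stopped.
- sleep(seconds).
- ik(position, orientation): joint angles nearest the present ones, or None.
- get_image(name): name is "scene" or "side" or "wrist"; returns (picture, depth): 384x512x3 uint8, blue, green, red; 384x512 float32, m along the optical axis (not along the pixel's ray), 0 where there is no reading.
- camera_model(name): a dict with "fovy" (degrees; the focal length in pixels is half the picture's height over the tangent of half this angle, whatever the lens; pixels are square), "cx", "cy" (the principal point, pixels), "pose" (4x4, takes a point from camera to world coordinates). Camera axes: x right, y down, z forward; pixel columns grow to the right and rows downward; lengths in m; the calibration is good to about 2 mm. A picture is of the moment at which its call begins: read the wrist's pose just before it. camera_model takes no time and is no camera call; for the wrist camera it gives the pose at the moment of the call.
A pose or a line that the arm cannot do raises PlanningError and nothing moves.
- hand_in(): hands the job in, once; it reports no verdict.
Readings, each from a call of its own:
- read_time_s(): time.
- read_joints(): joint angles.
- read_dq(): joint speeds.
- read_tau(): joint torques, N m.
- read_ee_pos(): TCP position.
- read_tcp_rot(): TCP orientation.
- read_ft_force(): force on the tool from outside, world axes, zero at the start.
- read_ft_torque(): the same for the moment, N m.
- read_finger_gap(): finger opening in m.
Only numpy, scipy, OpenCV 4.12 (cv2) and the standard library are available. Lean on these libraries where they do the work, as an engineer would, in place of code of your own. Each camera call takes 0.05 s, during which the arm holds its last target.

### The job

Lift the rotary fixings dispenser away from the brush rack and stand it on the clear shelf, turn its knob until the compartment with the domed wheel nut is squarely at the spout, then take the dispenser by its handle and tip it over the steel parts dish so that only this nut slides out into the dish. Stand the dispenser upright on the shelf again, away from the rack, with the other fixings still inside, and leave the dish and everything else where they are.

Things in the scene. Friction and masses are not known exactly. Their poses are not given: they have to be found in the camera images.
- rack: black plastic slotted rack, fixed, 320 x 70 mm and 85 mm high, with brushes standing in it up to 225 mm high. Origin: centre of its underside; its x runs along its length, its y points to the face against which the dispenser stands
- dispenser: loose round grey plastic dispenser, about 0.45 kg full: open-topped housing, radius 66 mm, wall top at 49 mm, with a white wheel of five compartments, spout at +x, steel handle at -x, black knob on top. Origin: centre of its underside, on the wheel's axis; +x along the spout, z up. At the start it stands with its handle 4 to 12 mm from the rack, no room for a finger. Rubber foot: it does not turn with the wheel
- wheel (a joint): turn of the wheel, rad, positive anticlockwise from above, within 6.5 either way; stiff (0.05 N m), stays where left. A compartment (72 degrees, walls 32 mm high) is centred on the spout at each multiple of 1.257. At the start, near 0, the empty one is there; the others hold one fixing each, in any order. Beyond about 0.2 rad off centre a neighbour's fixing may come out too
- knob: round knurled black plastic knob on top of the wheel, diameter 34 mm, 26 mm high, from 58 to 84 mm above the underside of the dispenser; fixed to the wheel. Its origin lies on the axis at the underside of the dispenser
- knob_grip (a point): centre of the knob, on the wheel's axis, 71 mm above the underside of the dispenser; moves with the housing
- handle: steel bow handle fixed to the housing opposite the spout: a level bar 70 mm long along the dispenser's y, 10 mm thick along x and 24 mm high, on two arms at y = +30 and -30 mm; 30 mm free between bar and housing, so the fingers must go in part-open. Origin: that of the dispenser
- handle_grip (a point): centre of the handle's bar, 100 mm behind the dispenser's axis (its -x), 50 mm above the underside
- spout_lip (a point): middle of the spout's lip, 98 mm before the dispenser's axis (its +x), 19 mm above the underside. The chute is 32 mm wide there, cheeks up to 43 mm, and rises 8 degrees outwards, so nothing slides out while standing. Nose down 30 to 35 degrees, what is at the spout slides out; 45 to 55 degrees is sure, and the other compartments keep theirs. Axes: the dispenser's
- domed_nut_center (a point): the wanted closed wheel nut: steel, hexagon 19 mm over flats with a round dome on top and a 24 mm flange below, 33 mm high, standing in one compartment, its centre about 42 mm from the wheel's axis. Point: half-way up its axis
- open_nut_center (a point): another fixing, to stay in: short steel hexagon nut with an open hole on top, 24 mm wide, 16 mm high. Point: its centre
- spacer_ring_center (a point): another fixing, to stay in: flat aluminium ring, 28 mm across, 6 mm high. Point: its centre
- valve_stem_center (a point): another fixing, to stay in: rubber tyre valve with brass stem and small cap, 21 mm foot, 34 mm high. Point: half-way up
- dish_in (a point): round stainless steel parts dish, loose, 132 mm across the rim, 30 mm high, floor 96 mm across. Point: centre of its inner floor, 4 mm above the shelf
- mug: bystander: blue mug of valve caps, 80 mm across, 92 mm high. Origin: centre of its underside
- tyre_gauge: bystander: steel pencil tyre gauge lying, 155 mm long, 17 mm thick, along its x. Origin: under its middle
- squeegee: bystander: white plastic squeegee lying flat, 260 mm wide blade along its y, 190 mm long. Origin: under its middle
- loose_brush: bystander: brush lying flat along its x, about 200 mm long. Origin: its underside
- wax_tin: bystander: round flat tin, 83 mm across, 28 mm high. Origin: centre of its underside
- cleaner: bystander: white bottle, 72 mm across, 190 mm high. Origin: centre of its underside
- polish: bystander: grey bottle, 60 mm across, 150 mm high. Origin: centre of its underside
- dish: the same steel parts dish. Origin: centre of its underside
Things that resemble listed ones, but are neither listed nor needed, are in the scene too. Leave any yellow look-alike of the dispenser alone.

How it is judged:
By the outcome, as a careful person would: the job done as asked, in the order asked, and still so for the second after the job is handed in, with the robot touching nothing.
It also fails if it takes over 72 s, if anything falls off the work surface, if the arm or the gripper's body presses on something with over 40 N, if the wrist force passes 120 N, or if a joint passes its speed limit or range.

## Working session

There is one attempt and no reset: what is moved stays moved. The work goes in short steps, each a Python script; the robot and the scene stay as the last script left them, time stands still between calls to the robot, and variables do not carry over. Pictures are saved under pics/ and viewed, and the job is handed in when it is done.

```bash
mkdir -p pics; ls; python3 - <<'E'
from cell import *
import cv2,numpy as np
for n in ["scene","side","wrist"]:
    m=camera_model(n); im,d=get_image(n)
    cv2.imwrite(f"pics/{n}0.png",im); np.save(f"{n}0.npy",d)
    print(n,m["fovy"],m["cx"],m["cy"],np.round(m["pose"],3).tolist())
print(read_time_s())
E
```

```text
pics
scene 53.41721488105891 258.9092327133329 195.852411810078 [[0.861, 0.408, -0.305, 0.777], [0.509, -0.69, 0.514, -0.506], [-0.001, -0.598, -0.802, 0.911], [0.0, 0.0, 0.0, 1.0]]
side 55.458331249413305 259.7170464096156 191.12844221662303 [[0.977, -0.161, 0.138, 0.341], [-0.212, -0.749, 0.628, -0.634], [0.002, -0.643, -0.766, 0.862], [0.0, 0.0, 0.0, 1.0]]
wrist 67.21186859942361 258.694639200969 187.2754719229693 [[0.376, -0.894, -0.244, 0.306], [-0.927, -0.363, -0.098, -0.577], [-0.001, 0.263, -0.965, 0.372], [0.0, 0.0, 0.0, 1.0]]
0.15
```

View pics/scene0.png

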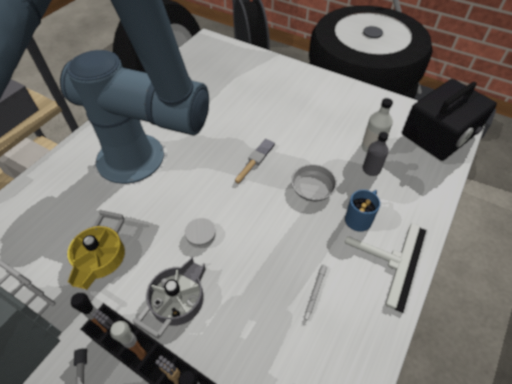

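View pics/side0.png

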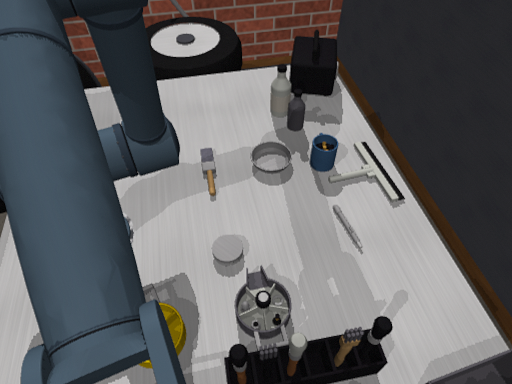

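View pics/wrist0.png

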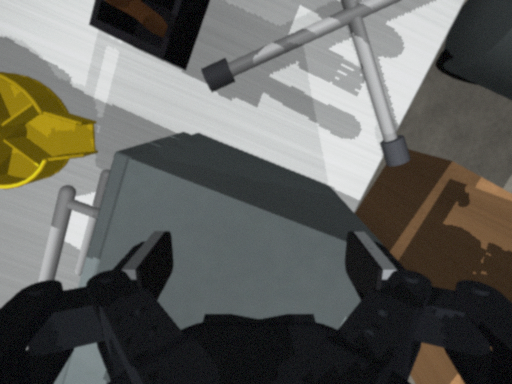

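The scene shows the grey dispenser at (175,293), handle by the rack at (155,322), spout towards (195,268). The dish is at (314,183), wax tin at (200,233) and the yellow look-alike at (95,253). I'll enlarge next.

```bash
cat > h.py <<'E'
from cell import *
import cv2,numpy as np
def ray(n,u,v,m=None):
    m=m or camera_model(n); f=192/np.tan(np.radians(m["fovy"]/2))
    P=np.array(m["pose"]); d=P[:3,:3]@np.array([(u-m["cx"])/f,(v-m["cy"])/f,1.]); return P[:3,3],d
def atz(n,u,v,z,m=None):
    o,d=ray(n,u,v,m); return o+d*(z-o[2])/d[2]
def proj(n,p,m=None):
    m=m or camera_model(n); f=192/np.tan(np.radians(m["fovy"]/2))
    P=np.array(m["pose"]); c=P[:3,:3].T@(np.array(p)-P[:3,3]); return np.array([m["cx"]+f*c[0]/c[2],m["cy"]+f*c[1]/c[2]])
def cloud(n,d,m=None):
    m=m or camera_model(n); f=192/np.tan(np.radians(m["fovy"]/2)); P=np.array(m["pose"])
    v,u=np.mgrid[:384,:512]; c=np.stack([(u-m["cx"])/f*d,(v-m["cy"])/f*d,d],-1)
    return c@P[:3,:3].T+P[:3,3]
E
python3 - <<'E'
from h import *
for n,(x,y,w,h) in dict(scene=(60,200,180,180),side=(200,230,200,150)).items():
    im=cv2.imread(f"pics/{n}0.png")[y:y+h,x:x+w]
    s=4 if n=="scene" else 4
    s=min(800/w,600/h); print(n,s)
    cv2.imwrite(f"pics/{n}0c.png",cv2.resize(im,None,fx=s,fy=s,interpolation=cv2.INTER_CUBIC))
# top-down map from both clouds (colour)
H=np.zeros((600,800,3),np.uint8)
for n in ["scene","side"]:
    d=np.load(n+"0.npy"); c=cloud(n,d); im=cv2.imread(f"pics/{n}0.png")
    ok=(d>0)
    print(n,(d>0).mean(), np.median(c[ok][:,2]))
    print(c[ok].min(0),c[ok].max(0))
E
```

```text
scene 3.3333333333333335
side 4.0
scene 0.9962107340494791 0.0011807071285089288
[-2.3652305  -0.63654233 -0.76823459] [1.48112151 1.96061198 0.6517883 ]
side 0.9962870279947916 0.00039055007400462527
[-0.79197011 -0.5666468  -0.76508565] [1.52109802 1.96751897 0.69356954]
```

View pics/scene0c.png

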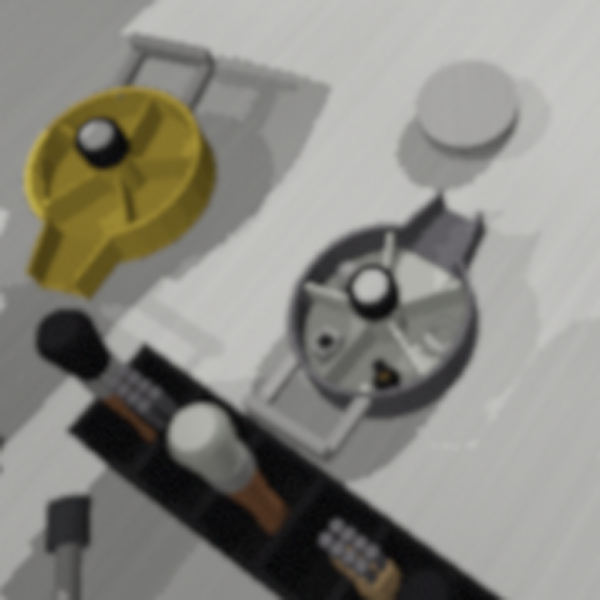

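View pics/side0c.png

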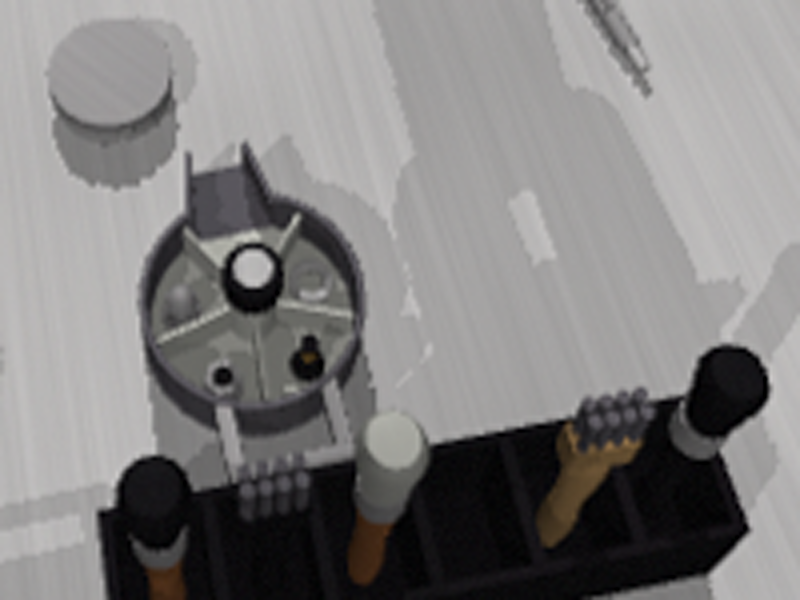

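The side crop shows the wheel: empty at the spout, domed nut to the left (CCW, crop (182,300)), open nut (222,375), valve (308,355), ring (315,280). That means about −1.257 rad of wheel. Now the poses.

```bash
python3 - <<'E'
from h import *
def S(x,y): return (200+x/4,230+y/4)
def C(x,y): return (60+x/3.3333,200+y/3.3333)
k1=atz("side",*S(254,268),.084); k2=atz("scene",*C(373,287),.084)
print("knob",k1,k2)
print("cheek tips side",atz("side",*S(188,153),.043),atz("side",*S(245,143),.043))
print("cheek tips scene",atz("scene",*C(440,197),.043),atz("scene",*C(481,215),.043))
print("handle arm/bar scene corners", atz("scene",*C(250,405),.062),atz("scene",*C(328,453),.062))
print("rack edge side", atz("side",*S(100,513),.085),atz("side",*S(745,525),.085))
print("rack corner scene",atz("scene",*C(148,347),.085),atz("scene",*C(500,597),.085))
for n in ["scene","side"]:
    d=np.load(n+"0.npy"); c=cloud(n,d)
    q=c[...,:2]-k1[:2]; r=np.linalg.norm(q,axis=-1)
    m=(r<.08)&(abs(c[...,2]-.049)<.004)&(r>.058)
    p=c[m][:,:2]; A=np.c_[2*p,np.ones(len(p))]; s=np.linalg.lstsq(A,(p**2).sum(1),rcond=None)[0]
    print(n,len(p),"circ",s[:2],np.sqrt(s[2]+s[0]**2+s[1]**2))
    m=(r<.02)&(c[...,2]>.078); print("knobtop",c[m].mean(0),m.sum())
    # rack
    m=(abs(c[...,2]-.085)<.004)&(c[...,1]<-.3)&(c[...,0]>.2)&(c[...,0]<1)
    print("rack pts",m.sum(),cv2.minAreaRect(c[m][:,:2].astype(np.float32)))
    # objects above table
    m=(c[...,2]>.006)&(c[...,2]<.3)&(c[...,0]>.1)&(c[...,0]<1.1)&(abs(c[...,1])<.9)
    nl,L,st,ce=cv2.connectedComponentsWithStats(m.astype(np.uint8))
    for i in range(1,nl):
        if st[i,4]>60:
            pp=c[L==i]; print(st[i,:2]+st[i,2:4]//2,st[i,4],"x",np.round(np.percentile(pp[:,0],[1,99]),3),"y",np.round(np.percentile(pp[:,1],[1,99]),3),"z",np.round(np.percentile(pp[:,2],98),3))
E
```

```text
knob [ 0.42347803 -0.3002097   0.084     ] [ 0.42253622 -0.30020901  0.084     ]
cheek tips side [ 0.40410725 -0.20065636  0.043     ] [ 0.44024688 -0.20136742  0.043     ]
cheek tips scene [ 0.40338995 -0.20697714  0.043     ] [ 0.43886156 -0.20343301  0.043     ]
handle arm/bar scene corners [ 0.3946837  -0.40274335  0.062     ] [ 0.45981832 -0.40074369  0.062     ]
rack edge side [ 0.31962464 -0.41030929  0.085     ] [ 0.63375072 -0.48406199  0.085     ]
rack corner scene [ 0.3200787  -0.41065182  0.085     ] [ 0.61091994 -0.41705951  0.085     ]
scene 377 circ [ 0.41976489 -0.30206505] 0.06512045803077
knobtop [ 0.42033431 -0.30132977  0.08512826] 174
rack pts 1339 ((0.3866497874259949, -0.4315524101257324), (0.43299466371536255, 0.21257109940052032), 28.673419952392578)
[449 119] 4726 x [0.713 0.927] y [0.476 0.705] z 0.183
[164 112] 1514 x [0.102 0.287] y [-0.039  0.101] z 0.299
[377 136] 1585 x [0.614 0.708] y [0.316 0.448] z 0.191
[254 160] 523 x [0.331 0.37 ] y [0.082 0.28 ] z 0.024
[314 182] 824 x [0.49  0.617] y [0.122 0.252] z 0.035
[362 210] 1127 x [0.678 0.754] y [0.107
[... 604 characters left out ...]
33988189697266), 77.7215576171875)
[304  80] 3937 x [0.616 0.91 ] y [0.317 0.698] z 0.183
[324 152] 837 x [0.679 0.755] y [0.107 0.187] z 0.092
[143 158] 1422 x [0.138 0.288] y [-0.031  0.027] z 0.299
[271 158] 557 x [0.492 0.621] y [0.122 0.252] z 0.034
[366 172] 1206 x [0.716 0.909] y [-0.054  0.2  ] z 0.022
[208 172] 449 x [0.334 0.373] y [0.083 0.28 ] z 0.021
[347 227] 245 x [0.691 0.72 ] y [-0.185 -0.04 ] z 0.018
[227 250] 749 x [0.327 0.403] y [-0.162 -0.084] z 0.029
[308 325] 9851 x [0.323 0.629] y [-0.486 -0.215] z 0.223
[164 319] 821 x [0.155 0.236] y [-0.356 -0.205] z 0.061
[469 366] 936 x [0.699 0.893] y [-0.563 -0.519] z 0.092
[145 364] 71 x [0.134 0.165] y [-0.377 -0.36 ] z 0.05
```

```bash
cat >> h.py <<'E'
from scipy.spatial.transform import Rotation as Ro
def down(a):
    """tool pointing down, jaw axis at yaw a deg"""
    a=np.radians(a); x=np.array([np.cos(a),np.sin(a),0]); y=np.array([0,0,-1.]); 
    return Ro.from_matrix(np.c_[x,y,np.cross(x,y)]).as_euler('xyz',degrees=True)
def tilt(a,t,axis_yaw):
    """down(a), then rotated by t deg about horizontal axis at axis_yaw"""
    ax=np.radians(axis_yaw); 
    R=Ro.from_rotvec(np.radians(t)*np.array([np.cos(ax),np.sin(ax),0]))*Ro.from_euler('xyz',down(a),degrees=True)
    return R.as_euler('xyz',degrees=True)
E
python3 - <<'E'
from h import *
print(read_tcp_rot(), down(0))
r=lambda j: None if j is None else np.round(j,0).tolist()
for a in [-60,-30,0,30,60,90,120,150,180,210,-90,-120]:
    print(a, r(ik([.4215,-.301,.056],down(a))), r(ik([.54,-.22,.058],down(a))))
# handle grasp & tip
for yaw in (158,):
  d=np.array([np.cos(np.radians(yaw)),np.sin(np.radians(yaw)),0])
  hp=np.array([.54,-.22,0])-.1*d
  for a in (yaw,yaw-180):
    print("handle",a,hp,r(ik([hp[0],hp[1],.031],down(a))))
for yaw in (158,170,180,190,200,210):
  d=np.array([np.cos(np.radians(yaw)),np.sin(np.radians(yaw)),0])
  for a in (yaw,yaw-180):
    for t in (50,):
      # lip above dish: lip at (0.555,0.187,.07); grip vector from lip: (-.198,0,.031-.019... )
      Rt=Ro.from_rotvec(np.radians(t)*np.array([np.cos(np.radians(yaw+90)),np.sin(np.radians(yaw+90)),0]))
      g=np.array([.555,.187,.075])+Rt.apply(-.198*d+np.array([0,0,.031-.019]))
      print("tip",yaw,a,np.round(g,3),r(ik(g,tilt(a,t,yaw+90))))
E
```

```text
[-8.99848673e+01  8.39526741e-02 -6.78960317e+01] [-90.   0.   0.]
-60 [-48.0, 10.0, 114.0, 0.0, 56.0, 12.0] [-33.0, 18.0, 105.0, 0.0, 58.0, 27.0]
-30 [-48.0, 10.0, 114.0, 0.0, 56.0, -18.0] [-33.0, 18.0, 105.0, 0.0, 58.0, -3.0]
0 [-48.0, 10.0, 114.0, 0.0, 56.0, -48.0] [-33.0, 18.0, 105.0, 0.0, 58.0, -33.0]
30 [-48.0, 10.0, 114.0, -0.0, 56.0, -78.0] [-33.0, 18.0, 105.0, 0.0, 58.0, -63.0]
60 [-48.0, 10.0, 114.0, -0.0, 56.0, -108.0] [-33.0, 18.0, 105.0, -0.0, 58.0, -93.0]
90 [-48.0, 10.0, 114.0, -0.0, 56.0, -138.0] [-33.0, 18.0, 105.0, -0.0, 58.0, -123.0]
120 None [-33.0, 18.0, 105.0, -0.0, 58.0, -153.0]
150 None None
180 [-48.0, 10.0, 114.0, -0.0, 56.0, 132.0] [-33.0, 18.0, 105.0, -0.0, 58.0, 147.0]
210 [-48.0, 10.0, 114.0, -0.0, 56.0, 102.0] [-33.0, 18.0, 105.0, -0.0, 58.0, 117.0]
-90 [-48.0, 10.0, 114.0, 0.0, 56.0, 42.0] [-33.0, 18.0, 105.0, 0.0, 58.0, 57.0]
-120 [-48.0, 10.0, 114.0, 0.0, 56.0, 72.0] [-33.0, 18.0, 105.0, -0.0, 58.0, 87.0]
handle 158 [ 0.63271839 -0.25746066  0.        ] None
handle -22 [ 0.63271839 -0.25746066  0.        ] [-32.0, 31.0, 89.0, 0.0, 59.0, -10.0]
tip 158 158 [0.664 0.143 0.234] [12.0, 4.0, 111.0, -53.0, 32.0, -109.0]
tip 158 -22 [0.664 0.143 0.234] [12.0, 4.0, 111.0, -53.0, 32.0, 71.0]
tip 170 170 [0.671 0.166 0.234] [10.0, 2.0, 112.0, -42.0, 23.0, -127.0]
tip 170 -10 [0.671 0.166 0.234] [10.0, 2.0, 112.0, -42.0, 23.0, 53.0]
tip 180 180 [0.673 0.187 0.234] [9.0, 1.0, 113.0, -23.0, 17.0, -152.0]
tip 180 0 [0.673 0.187 0.234] [9.0, 1.0, 113.0, -23.0, 17.0, 28.0]
tip 190 190 [0.671 0.208 0.234] None
tip 190 10 [0.671 0.208 0.234] [7.0, 1.0, 113.0, 8.0, 16.0, -10.0]
tip 200 200 [0.666 0.227 0.234] [6.0, 1.0, 114.0, 34.0, 20.0, 138.0]
tip 200 20 [0.666 0.227 0.234] [6.0, 1.0, 114.0, 34.0, 20.0, -42.0]
tip 210 210 [0.657 0.246 0.234] [4.0, 1.0, 113.0, 48.0, 27.0, 118.0]
tip 210 30 [0.657 0.246 0.234] [4.0, 1.0, 113.0, 48.0, 27.0, -62.0]
```

```bash
cat >> h.py <<'E'
DISH=np.array([.555,.187])
def tippose(yaw,t,a,lip,gz=.031):
    d=np.array([np.cos(np.radians(yaw)),np.sin(np.radians(yaw)),0])
    n=np.array([-d[1],d[0],0])
    g=np.array(lip)+Ro.from_rotvec(np.radians(t)*n).apply(-.198*d+np.array([0,0,gz-.019]))
    return g,tilt(a,t,yaw+90)
E
python3 - <<'E'
from h import *
for yaw in range(0,360,15):
  for a in (yaw,yaw-180):
    out=[]
    d=np.array([np.cos(np.radians(yaw)),np.sin(np.radians(yaw))])
    for t in (0,20,40,52):
      l=DISH-.02*d
      g,o=tippose(yaw,t,a,[*l,.05+.0*(52-t)/52])
      j=ik(g,o); out.append(None if j is None else np.round(j).astype(int).tolist())
    if sum(x is None for x in out)<2: print(yaw,a,out)
E
```

```text
0 0 [[12, -9, 133, 0, 56, 12], [9, -1, 119, 3, 82, 8], [8, 12, 103, 5, 104, 7], [7, 21, 93, 6, 117, 7]]
15 15 [[3, -12, 135, 0, 57, -12], [6, -2, 120, -3, 82, -8], [8, 12, 103, -5, 104, -7], [8, 21, 93, -6, 117, -7]]
30 30 [[-5, -11, 135, 0, 56, -35], [2, -2, 120, -9, 80, -25], [8, 12, 103, -15, 102, -21], [10, 21, 93, -17, 115, -20]]
45 45 [[-12, -6, 131, 0, 56, -57], [-1, 0, 118, -15, 77, -41], [8, 12, 103, -23, 98, -34], [11, 21, 94, -28, 110, -32]]
45 -135 [[-12, -6, 131, 0, 56, 123], [-1, 0, 118, -15, 77, 139], [8, 12, 103, -23, 98, 146], [11, 21, 94, -28, 110, 148]]
60 60 [[-15, 0, 124, 0, 55, -75], [-3, 3, 115, -19, 72, -56], [7, 12, 103, -31, 92, -46], [12, 19, 95, -37, 103, -43]]
60 -120 [[-15, 0, 124, 0, 55, 105], [-3, 3, 115, -19, 72, 124], [7, 12, 103, -31, 92, 134], [12, 19, 95, -37, 103, 137]]
75 75 [[-16, 7, 117, 0, 56, -91], [-4, 6, 111, -21, 68, -70], [7, 12, 103, -37, 84, -57], [13, 18, 97, -44, 94, -53]]
75 -105 [[-16, 7, 117, 0, 56, 89], [-4, 6, 111, -21, 68, 110], [7, 12, 103, -37, 84, 123], [13, 18, 97, -44, 94, 127]]
90 90 [[-15, 14, 109, 0, 57, -105], [-4, 10,
[... 2753 characters left out ...]

300 120 [[29, 17, 105, 0, 58, -91], [19, 12, 105, 21, 69, -110], [8, 12, 103, 37, 84, -123], [2, 15, 101, 44, 94, -128]]
315 315 [[28, 11, 113, 0, 56, 73], [18, 8, 109, 19, 73, 55], [8, 12, 103, 31, 91, 46], [2, 17, 98, 37, 102, 43]]
315 135 [[28, 11, 113, 0, 56, -107], [18, 8, 109, 19, 73, -125], [8, 12, 103, 31, 91, -134], [2, 17, 98, 37, 102, -137]]
330 330 [[25, 3, 121, 0, 56, 55], [16, 4, 113, 15, 77, 40], [8, 12, 103, 23, 98, 34], [4, 19, 96, 28, 109, 32]]
330 150 [[25, 3, 121, 0, 56, -125], [16, 4, 113, 15, 77, -140], [8, 12, 103, 23, 98, -146], [4, 19, 96, 28, 109, -148]]
345 345 [[20, -3, 128, 0, 56, 35], [13, 1, 117, 9, 80, 25], [8, 12, 103, 15, 102, 21], [5, 20, 95, 17, 114, 20]]
```

```bash
python3 - <<'E'
from h import *
p=read_ee_pos()
move_straight([p[0],p[1],.36],rate=.25)
move_pose([.422,-.301,.36],down(20))
move_straight([.422,-.301,.22],rate=.25)
m=camera_model("wrist"); im,d=get_image("wrist")
cv2.imwrite("pics/w1.png",cv2.resize(im,None,fx=1.5,fy=1.5)); np.savez("w1.npz",d=d,im=im,pose=m["pose"])
print(read_time_s(),read_ee_pos(),np.round(m["pose"],3).tolist())
E
```

```text
2.8917 [ 0.42281247 -0.30229596  0.22224845] [[0.94, 0.328, 0.091, 0.399], [0.341, -0.907, -0.249, -0.239], [0.0, 0.265, -0.964, 0.363], [0.0, 0.0, 0.0, 1.0]]
```

View pics/w1.png

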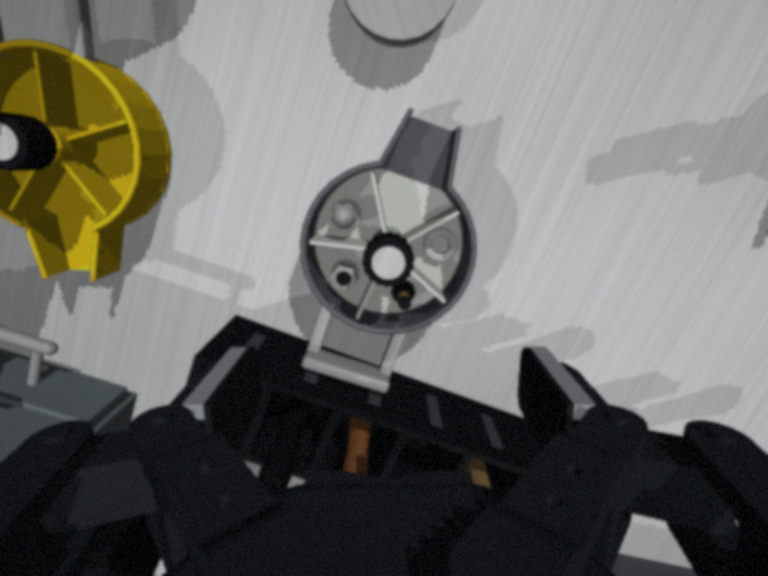

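The wrist view (1.5×) confirms the order: domed nut (344,215), open nut (344,273), valve (402,294), ring (438,243), with the empty one at the spout (430,130).

```bash
python3 - <<'E'
from h import *
z=np.load("w1.npz"); m=camera_model("wrist"); m["pose"]=z["pose"]
W=lambda u,v,h: atz("wrist",u/1.5,v/1.5,h,m)
k=W(388,264,.084); print("knob",k)
c=cloud("wrist",z["d"],m); q=c[...,:2]-k[:2]; r=np.linalg.norm(q,axis=-1)
mm=(r<.08)&(abs(c[...,2]-.049)<.003)&(r>.06); p=c[mm][:,:2]; A=np.c_[2*p,np.ones(len(p))]; s=np.linalg.lstsq(A,(p**2).sum(1),rcond=None)[0]
print("circ",s[:2],np.sqrt(s[2]+s[0]**2+s[1]**2),len(p))
mm=(r<.02)&(c[...,2]>.078); print("top",c[mm].mean(0))
t=[W(411,111,.043),W(459,128,.043)]; print("tips",t)
b=[W(305,365,.062),W(388,388,.062)]; print("bar back ends",b)
sm=(t[0]+t[1])/2; bm=(b[0]+b[1])/2; v=sm-bm; print("yaw",np.degrees(np.arctan2(v[1],v[0])), sm,bm)
v=b[1]-b[0]; print("yaw bar",np.degrees(np.arctan2(v[1],v[0]))+90)
C=k[:2]*.5+s[:2]*.5
for h in (.040,.045):
  for e in [(375,174),(458,212),(444,300),(360,317),(311,242)]:
    w=W(*e,h)[:2]-C; print(h,e,np.linalg.norm(w).round(3),np.degrees(np.arctan2(w[1],w[0])).round(1))
E
```

```text
knob [ 0.421313   -0.30056564  0.084     ]
circ [ 0.42066481 -0.30231487] 0.06403358082508033 1476
top [ 0.41819384 -0.29224611  0.28186296]
tips [array([ 0.40256645, -0.20212215,  0.043     ]), array([ 0.43799812, -0.20110051,  0.043     ])]
bar back ends [array([ 0.39054906, -0.40102764,  0.062     ]), array([ 0.45655202, -0.39783338,  0.062     ])]
yaw 90.9465232654979 [ 0.42028228 -0.20161133  0.043     ] [ 0.42355054 -0.39943051  0.062     ]
yaw bar 92.77070493489155
0.04 (375, 174) 0.058 118.6
0.04 (458, 212) 0.06 49.6
0.04 (444, 300) 0.059 -21.0
0.04 (360, 317) 0.057 -92.4
0.04 (311, 242) 0.058 -167.5
0.045 (375, 174) 0.058 118.5
0.045 (458, 212) 0.06 50.5
0.045 (444, 300) 0.057 -20.2
0.045 (360, 317) 0.055 -92.8
0.045 (311, 242) 0.057 -168.5
```

```bash
python3 - <<'E'
from h import *
command_gripper(.06,40)
move_straight([.421,-.3012,.057],ori=down(20),rate=.15)
sleep(.2); print(read_ee_pos(),read_ft_force())
command_gripper(.02,45)
print("gap",read_finger_gap(),read_ft_force())
move_straight([.421,-.3012,.075],rate=.08)
sleep(.2); print(read_finger_gap(),read_ft_force(),read_ft_torque())
for n in ["side","scene"]:
    im,d=get_image(n); cv2.imwrite(f"pics/{n}1.png",im)
m=camera_model("wrist"); im,d=get_image("wrist"); cv2.imwrite("pics/w2.png",im)
print(read_time_s())
a=cv2.imread("pics/side1.png")[200:384,180:420]; b=cv2.imread("pics/w2.png")[:,60:460]
cv2.imwrite("pics/cmp1.png",np.hstack([cv2.resize(a,(480,368)),cv2.resize(b,(383,368))])[:, :800])
E
```

```text
[ 0.42140691 -0.30164197  0.05781892] [0.08718957 0.26500101 0.6757957 ]
gap 0.0328052364070501 [-1.58664383  1.21564729  4.50661644]
0.03238007952658834 [-0.05820552  0.56530715 -4.76527058] [ 0.13359973 -0.00147297  0.04296156]
5.7833
```

View pics/cmp1.png

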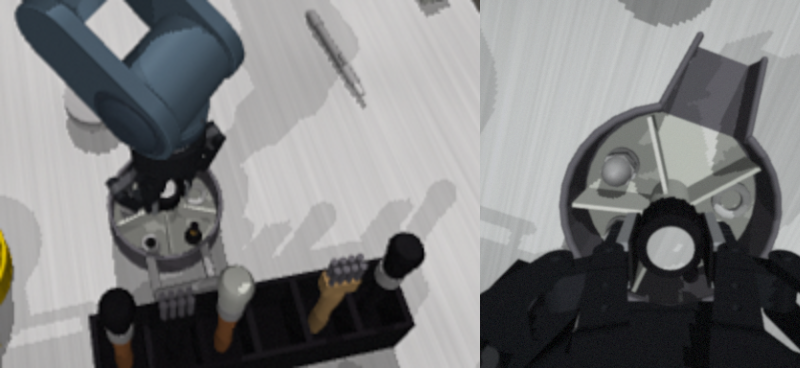

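The dispenser hangs from the knob (−4.8 N, gap 32 mm) and is clear of the rack. Next I carry it to the open area.

```bash
python3 - <<'E'
from h import *
move_straight([.421,-.295,.10],rate=.12)
move_straight([.55,-.15,.10],ori=down(5),rate=.12)
move_straight([.55,-.15,.064],rate=.1)
sleep(.2)
z=.064; 
for z in (.062,.060,.059,.058,.057,.0565,.056):
    move_straight([.55,-.15,z],rate=.04); f=read_ft_force(); print(z,np.round(f,2),read_ee_pos()[2])
    if f[2]>-1.0: break
print(read_time_s(),read_tcp_rot())
im,d=get_image("side"); cv2.imwrite(f"pics/side2.png",cv2.resize(im[100:384,120:460],None,fx=2,fy=2))
m=camera_model("wrist"); im,d=get_image("wrist"); cv2.imwrite("pics/w3.png",cv2.resize(im,None,fx=1.5,fy=1.5)); np.savez("w3.npz",im=im,d=d,pose=m["pose"])
E
```

```text
0.062 [-0.12  0.25 -5.31] 0.06204996013664899
0.06 [-1.19 -0.8  -4.67] 0.05975274516847917
0.059 [-0.63  0.14 -4.69] 0.05888336274558237
0.058 [-0.34 -0.77 -4.07] 0.05795636921884523
0.057 [-0.63  0.63  0.8 ] 0.05759237230187919
9.875 [-9.00214968e+01 -3.28565007e-02  5.00077017e+00]
```

View pics/side2.png

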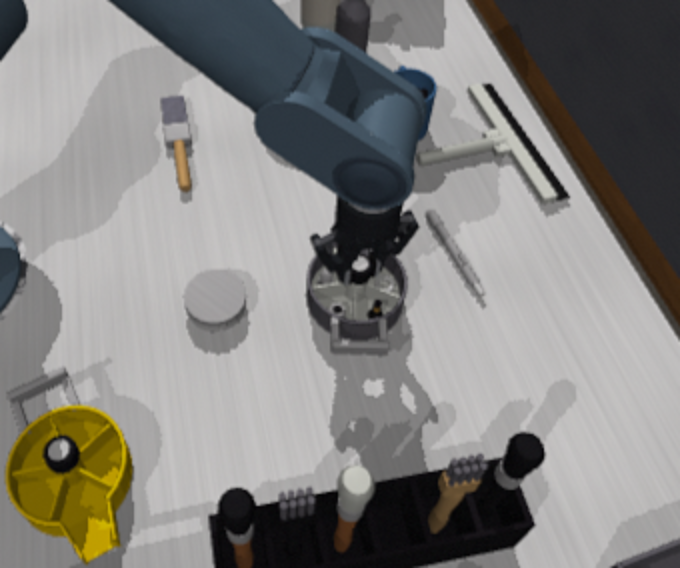

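View pics/w3.png

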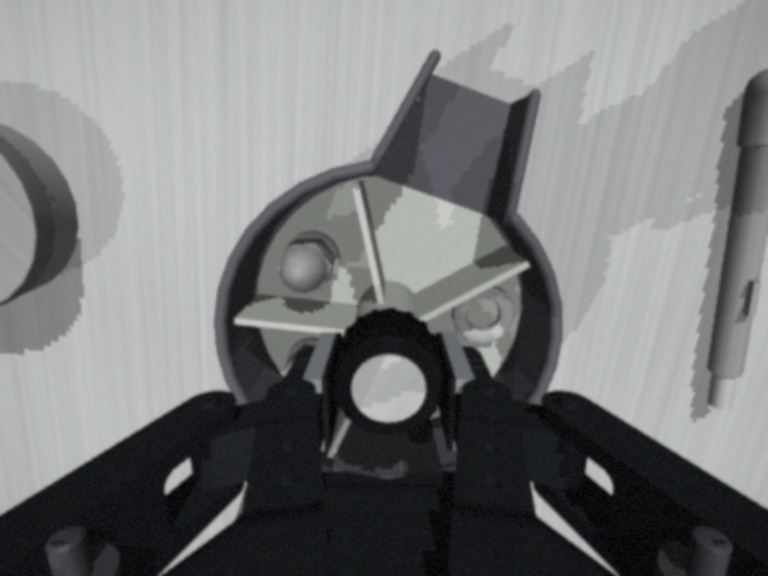

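It is standing on the shelf. In the wrist view the wheel sits slightly clockwise of centre (walls end at (360,185) and (528,265), spout middle about (487,85)). I'll turn it −66° and check.

```bash
python3 - <<'E'
from h import *
p=[.55,-.15,.0572]
for a in (-20,-45,-61):
    move_pose(p,down(a)); 
sleep(.2); print(read_ee_pos(),read_tcp_rot(),read_ft_force(),read_ft_torque(),read_finger_gap(),read_time_s())
command_gripper(.06); move_straight([.55,-.15,.15],rate=.2)
move_pose([.55,-.15,.2],down(-15))
sleep(.2)
m=camera_model("wrist"); im,d=get_image("wrist"); cv2.imwrite("pics/w4.png",cv2.resize(im[:300,90:450],None,fx=2,fy=2,interpolation=cv2.INTER_CUBIC)); np.savez("w4.npz",im=im,d=d,pose=m["pose"])
print(read_time_s())
E
```

```text
[ 0.55027899 -0.15002226  0.05755652] [-8.99754184e+01 -2.02772229e-02 -6.08884219e+01] [-0.63615312  1.0973806   3.6705818 ] [0.29763835 0.09968841 0.03299695] 0.032481408551722234 11.55
13.5917
```

View pics/w4.png

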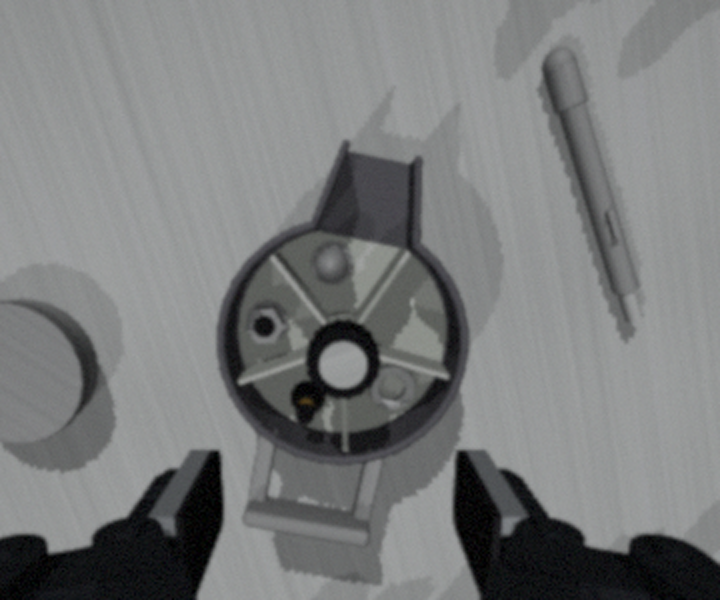

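The domed nut (332,262 in the crop) is now in the spout compartment, whose walls end at (272,258) and (408,252). Now to measure the residual.

```bash
python3 - <<'E'
from h import *
z=np.load("w4.npz"); m=camera_model("wrist"); m["pose"]=z["pose"]
W=lambda u,v,h: atz("wrist",u/2+90,v/2,h,m)
k=W(344,365,.084); print("knob",k)
c=cloud("wrist",z["d"],m); q=c[...,:2]-k[:2]; r=np.linalg.norm(q,axis=-1)
mm=(r<.08)&(abs(c[...,2]-.049)<.003)&(r>.06); p=c[mm][:,:2]; A=np.c_[2*p,np.ones(len(p))]; s=np.linalg.lstsq(A,(p**2).sum(1),rcond=None)[0]
print("circ",s[:2],np.sqrt(s[2]+s[0]**2+s[1]**2),len(p))
t=[W(347,142,.043),W(420,158,.043)]
b=[W(245,522,.062),W(367,542,.062)]
sm=(t[0]+t[1])/2; bm=(b[0]+b[1])/2; v=sm-bm; print("yaw",np.degrees(np.arctan2(v[1],v[0])), sm,bm)
v=t[1]-t[0]; print("yaw tips",np.degrees(np.arctan2(v[1],v[0]))+90)
v=b[1]-b[0]; print("yaw bar",np.degrees(np.arctan2(v[1],v[0]))+90)
C=k[:2]*.5+s[:2]*.5; 
v=sm[:2]-C; print("c-spout",np.degrees(np.arctan2(v[1],v[0])))
v=C-bm[:2]; print("bar-c",np.degrees(np.arctan2(v[1],v[0])))
h=.043;L=[]
for i,e in enumerate([(272,258),(408,252),(446,376),(345,450),(240,382)]):
    w=W(*e,h)[:2]-C; A=np.degrees(np.arctan2(w[1],w[0])); L.append((A-36+72*i+180)%360-180); print(np.linalg.norm(w).round(3),A.round(1),L[-1].round(1))
print("wheel centre dir",np.mean(L))
E
```

```text
knob [ 0.55206427 -0.14968506  0.084     ]
circ [ 0.55002316 -0.15143997] 0.06393248996649088 1688
yaw 63.61777445490176 [ 0.59578395 -0.06131328  0.043     ] [ 0.50720335 -0.23989683  0.062     ]
yaw tips 63.362050507969116
yaw bar 64.55016958443045
c-spout 63.37560140352538
bar-c 63.86073512205923
0.059 112.2 76.2
0.06 41.0 77.0
0.058 -30.5 77.5
0.058 -103.2 76.8
0.058 -176.1 75.9
wheel centre dir 76.6842948762434
```

```bash
python3 - <<'E'
from h import *
z=np.load("w3.npz"); m=camera_model("wrist"); m["pose"]=z["pose"]
W=lambda u,v,h: atz("wrist",u/1.5,v/1.5,h,m)
t=[W(435,52,.043),W(537,93,.043)]
sm=(t[0]+t[1])/2; v=t[1]-t[0]; print("yaw tips",np.degrees(np.arctan2(v[1],v[0]))+90)
v=sm[:2]-[.55,-.15]; print("c-spout",sm,np.degrees(np.arctan2(v[1],v[0])))
for e in [(360,185),(528,265)]:
    v=W(*e,.043)[:2]-[.55,-.15]; print(np.degrees(np.arctan2(v[1],v[0])))
E
```

```text
yaw tips 75.15281501155388
c-spout [ 0.57400362 -0.05257652  0.043     ] 76.15889658252006
104.73242284385763
34.943114579672084
```

At placing, the housing was at 76° and the wheel at 70°. The wheel has turned −66° but the housing slipped −12° with it, so the nut's compartment is +13° off. I'll regrip, press down harder and turn the rest slowly.

```bash
python3 - <<'E'
from h import *
c=[.551,-.1506]
move_straight([*c,.057],ori=down(-15),rate=.2)
command_gripper(.02,45)
for z in (.0562,.0555,.055,.0545,.054):
    move_straight([*c,z],rate=.03); f=read_ft_force()
    if f[2]>10: break
print(z,f,read_ee_pos())
for a in (-18,-21,-24,-27,-28.5):
    move_pose([*c,z],down(a)); sleep(.05)
sleep(.1); print(read_ft_force(),read_ft_torque(),read_tcp_rot())
move_straight([*c,.057],rate=.05)
command_gripper(.06); move_straight([*c,.15],rate=.2)
move_pose([.55,-.15,.2],down(-15)); sleep(.2)
m=camera_model("wrist"); im,d=get_image("wrist"); cv2.imwrite("pics/w5.png",cv2.resize(im[:300,90:450],None,fx=2,fy=2,interpolation=cv2.INTER_CUBIC)); np.savez("w5.npz",im=im,d=d,pose=m["pose"])
print(read_time_s())
E
```

```text
0.0562 [-3.67717588  0.63054717 11.69127008] [ 0.55208968 -0.15112789  0.0587545 ]
[-5.30755807  1.96349385 13.47621226] [ 0.32976526  0.90235258 -0.03470674] [-9.00125367e+01 -6.86226824e-02 -2.84889962e+01]
18.5
```

View pics/w5.png

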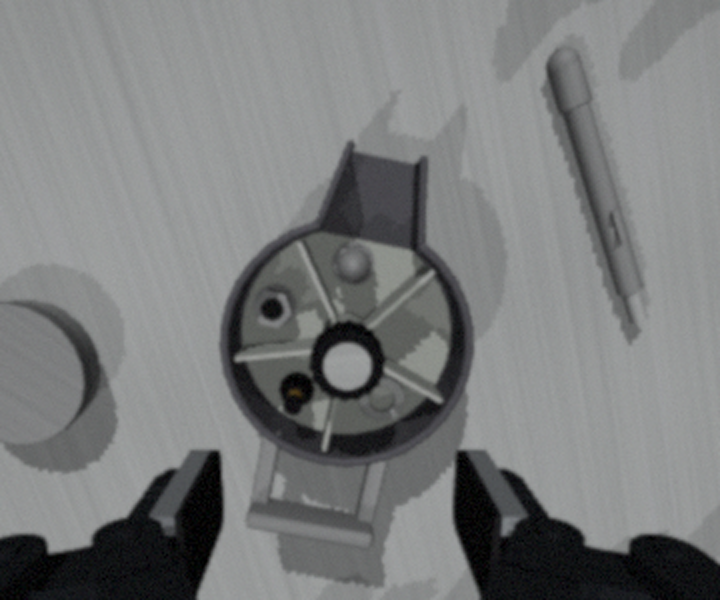

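Now the nut (352,263) sits between walls ending at (303,245) and (432,273). I'll measure again.

```bash
python3 - <<'E'
from h import *
z=np.load("w5.npz"); m=camera_model("wrist"); m["pose"]=z["pose"]
W=lambda u,v,h: atz("wrist",u/2+90,v/2,h,m)
k=W(348,366,.084); print("knob",k)
c=cloud("wrist",z["d"],m); q=c[...,:2]-k[:2]; r=np.linalg.norm(q,axis=-1)
mm=(r<.08)&(abs(c[...,2]-.049)<.003)&(r>.06); p=c[mm][:,:2]; A=np.c_[2*p,np.ones(len(p))]; s=np.linalg.lstsq(A,(p**2).sum(1),rcond=None)[0]
print("circ",s[:2],np.sqrt(s[2]+s[0]**2+s[1]**2),len(p))
t=[W(351,142,.043),W(425,158,.043)]
b=[W(247,523,.062),W(371,544,.062)]
sm=(t[0]+t[1])/2; bm=(b[0]+b[1])/2; v=sm-bm; print("yaw",np.degrees(np.arctan2(v[1],v[0])), sm,bm)
v=t[1]-t[0]; print("yaw tips",np.degrees(np.arctan2(v[1],v[0]))+90)
v=b[1]-b[0]; print("yaw bar",np.degrees(np.arctan2(v[1],v[0]))+90)
C=k[:2]*.5+s[:2]*.5;print(C)
v=sm[:2]-C; print("c-spout",np.degrees(np.arctan2(v[1],v[0])))
h=.043;L=[]
for i,e in enumerate([(303,245),(432,273),(440,400),(325,448),(238,357)]):
    w=W(*e,h)[:2]-C; A=np.degrees(np.arctan2(w[1],w[0])); L.append((A-36+72*i+180)%360-180); print(np.linalg.norm(w).round(3),A.round(1),L[-1].round(1))
print("wheel centre dir",np.mean(L))
# bar from depth
mm=(abs(c[...,2]-.062)<.004)&(r>.085)&(r<.125); pp=c[mm]; print("bar",len(pp),cv2.minAreaRect(pp[:,:2].astype(np.float32)))
E
```

```text
knob [ 0.55262094 -0.14961772  0.084     ]
circ [ 0.55074907 -0.15160214] 0.06389214672086767 1723
yaw 63.535417299688085 [ 0.59639519 -0.0613789   0.043     ] [ 0.50765118 -0.23964773  0.062     ]
yaw tips 63.506898327239895
yaw bar 64.32043550576319
[ 0.551685   -0.15060993]
c-spout 63.386336509424424
0.057 97.0 61.0
0.059 27.1 63.1
0.058 -44.0 64.0
0.057 -116.4 63.6
0.057 169.4 61.4
wheel centre dir 62.62214255555671
bar 551 ((0.5074679255485535, -0.23849983513355255), (0.010270907543599606, 0.06947364658117294), 63.42719268798828)
```

The wheel is within about 1° of the spout (63.6° against 62.6°), and the handle bar is centred at (0.507,−0.239). Next I grip the handle, lift, check, and pre-check the tipping path.

```bash
cat >> h.py <<'E'
YAW=63.5; GZ=.033
D=np.array([np.cos(np.radians(YAW)),np.sin(np.radians(YAW))])
HP=np.array([.5072,-.2393])
def TP(t,back,z): return tippose(YAW,t,YAW,[*(np.array([.5545,.187])-back*D),z],GZ)
E
python3 - <<'E'
from h import *
print([None if (j:=ik(*TP(*q))) is None else np.round(j).tolist() for q in [(0,.04,.12),(20,.03,.075),(35,.03,.058),(52,.03,.052)]])
command_gripper(.026,90)
move_pose([*HP,.16],down(YAW))
move_straight([*HP,GZ],rate=.12)
sleep(.2); print(read_ee_pos(),read_ft_force(),read_finger_gap())
im,d=get_image("wrist"); a=im.copy()
im,d=get_image("side"); 
cv2.imwrite("pics/g1.png",np.hstack([cv2.resize(a,(400,300)),cv2.resize(im[150:330,200:440],(400,300))]))
print(read_time_s())
E
```

```text
[[-18.0, -7.0, 122.0, 0.0, 65.0, -81.0], [-4.0, 0.0, 114.0, -19.0, 74.0, -61.0], [4.0, 8.0, 107.0, -30.0, 86.0, -52.0], [12.0, 18.0, 97.0, -39.0, 101.0, -46.0]]
[ 0.50764152 -0.23960749  0.03373778] [ 0.18315045  0.94597463 -0.21040648] 0.026188447095299675
21.8167
```

View pics/g1.png

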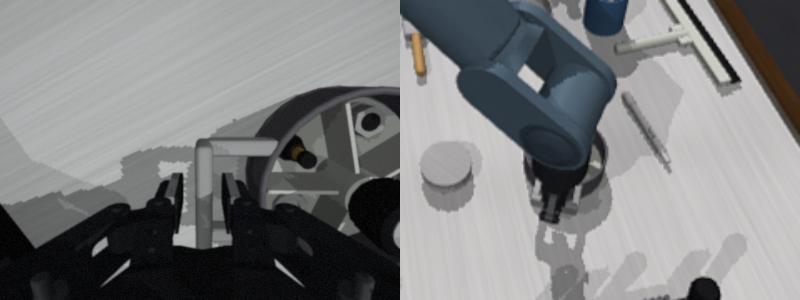

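The fingers straddle the bar at (204,205) of the wrist view, so I close and lift.

```bash
python3 - <<'E'
from h import *
command_gripper(.0,100); print(read_finger_gap(),read_ft_force())
move_straight([*HP,GZ+.03],rate=.06); sleep(.2)
print(read_ee_pos(),read_ft_force(),read_ft_torque(),read_finger_gap())
m=camera_model("wrist"); im,d=get_image("wrist"); cv2.imwrite("pics/w6.png",im); np.savez("w6.npz",d=d,im=im,pose=m["pose"])
c=cloud("wrist",d,m); mm=(d>0)&(c[...,2]>.03)
r=np.linalg.norm(c[...,:2]-(HP+.1*D),axis=-1)
q=c[(abs(r-.065)<.006)&(c[...,2]>.06)&(c[...,2]<.1)]
A=np.c_[(q[:,:2]-HP)@D,(q[:,:2]-HP)@[-D[1],D[0]],np.ones(len(q))]
print(len(q),np.median(q[:,2]),np.percentile(q[:,2],[10,90]))
im,d=get_image("scene"); cv2.imwrite("pics/sc6.png",cv2.resize(im[120:360,100:420],None,fx=2.4,fy=2.4))
print(read_time_s())
E
```

```text
0.008513997785054324 [-0.95011334  1.71499608  4.10316112]
[ 0.5068699  -0.23907816  0.06249471] [ 1.22824442 -0.6155498  -5.10514413] [-0.34952995  0.19371299 -0.03837325] 0.008482642940846557
4927 0.0756291206920712 [0.06331567 0.07735887]
23.0583
```

View pics/sc6.png

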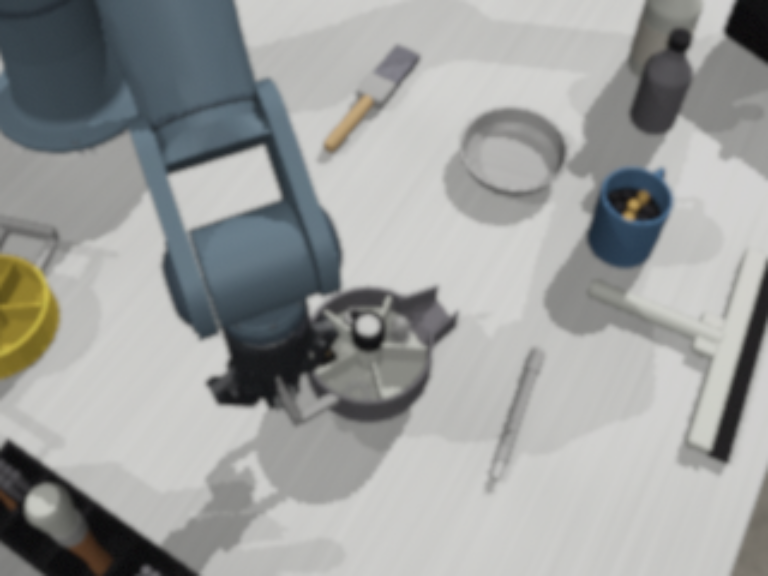

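View pics/w6.png

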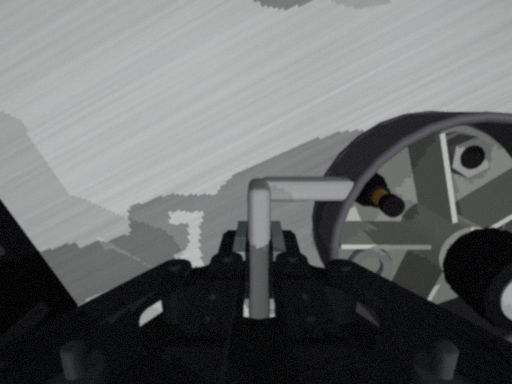

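The dispenser is held level, with the rim at 0.077. Now over the dish and tip gradually.

```bash
python3 - <<'E'
from h import *
g,o=TP(0,.04,.12)
move_straight([*HP,g[2]],rate=.15)
move_straight(g,ori=o,rate=.2)
for q in [(12,.035,.09),(22,.03,.072),(30,.03,.062)]:
    g,o=TP(*q); move_straight(g,ori=o,rate=.12)
sleep(.2)
print(read_time_s(),read_ee_pos(),g,read_ft_force())
for n in ("scene","side"):
    im,d=get_image(n); cv2.imwrite(f"pics/{n}7.png",cv2.resize(im[60:300,150:470] if n=="scene" else im[60:270,150:430],(560,420)))
E
```

```text
26.1583 [0.46711173 0.01203815 0.17288195] [0.46772656 0.0129594  0.17312436] [ 0.70698473 -1.06383458 -4.41953846]
```

View pics/scene7.png

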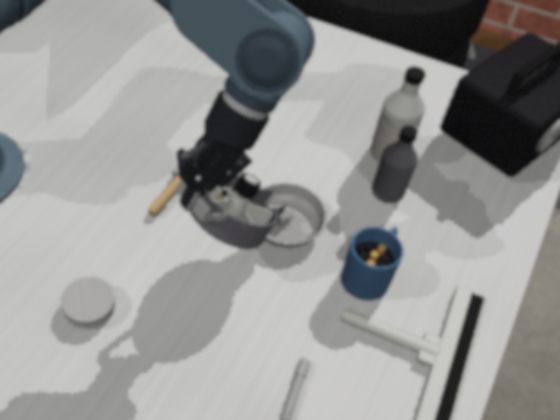

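View pics/side7.png

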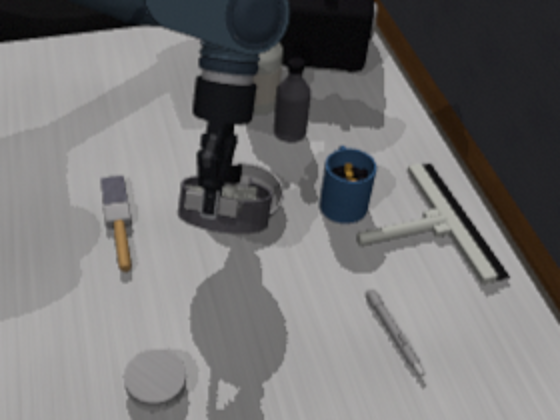

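Lip is over the dish (scene crop (285,210)), everything is clear, and I carry on to 50°.

```bash
python3 - <<'E'
from h import *
for q in [(36,.03,.058),(42,.03,.055),(50,.03,.053)]:
    g,o=TP(*q); move_straight(g,ori=o,rate=.12); print(q[0],np.round(read_ft_force(),2),read_time_s())
sleep(.8)
print(read_time_s(),read_ee_pos(),g,read_ft_force())
for n in ("scene","side"):
    im,d=get_image(n); cv2.imwrite(f"pics/{n}8.png",cv2.resize(im[100:260,200:413] if n=="scene" else im[90:230,190:377],(740,555),interpolation=cv2.INTER_CUBIC))
E
```

```text
36 [-0.62  0.78 -3.8 ] 26.5583
42 [ 0.14  0.11 -3.34] 26.8667
50 [-0.52 -0.21 -4.08] 27.2333
28.0333 [0.48912831 0.05586161 0.21365946] [0.4891109  0.05584976 0.21367583] [-0.07525051  0.19806742 -3.94527795]
```

View pics/scene8.png

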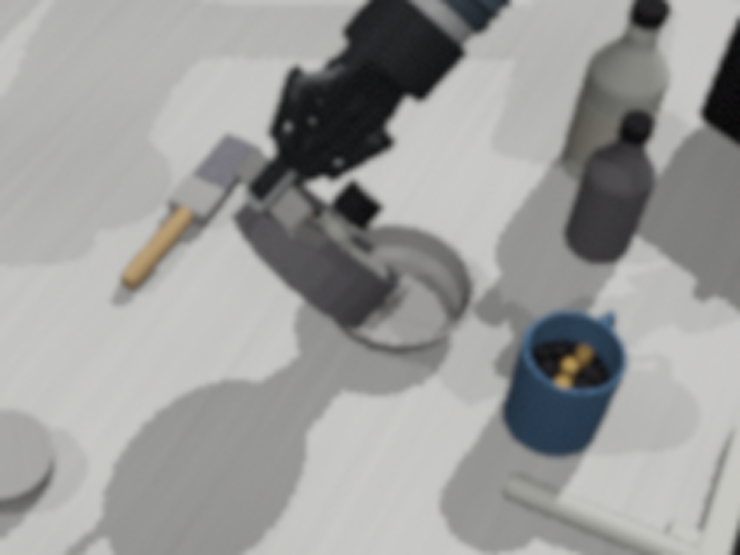

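View pics/side8.png

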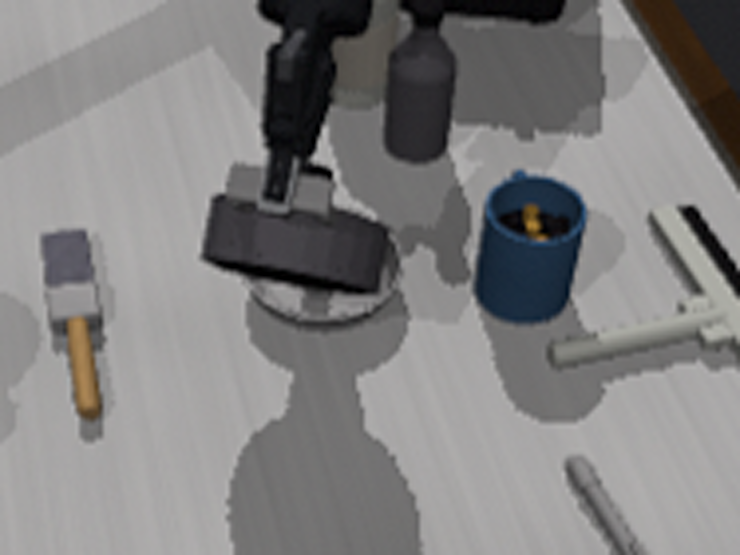

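The nut isn't visible behind the spout, so I check with the wrist camera.

```bash
python3 - <<'E'
from h import *
im,d=get_image("wrist"); cv2.imwrite("pics/w8.png",cv2.resize(im,None,fx=1.5,fy=1.5))
E
```

```text
(no output)
```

View pics/w8.png

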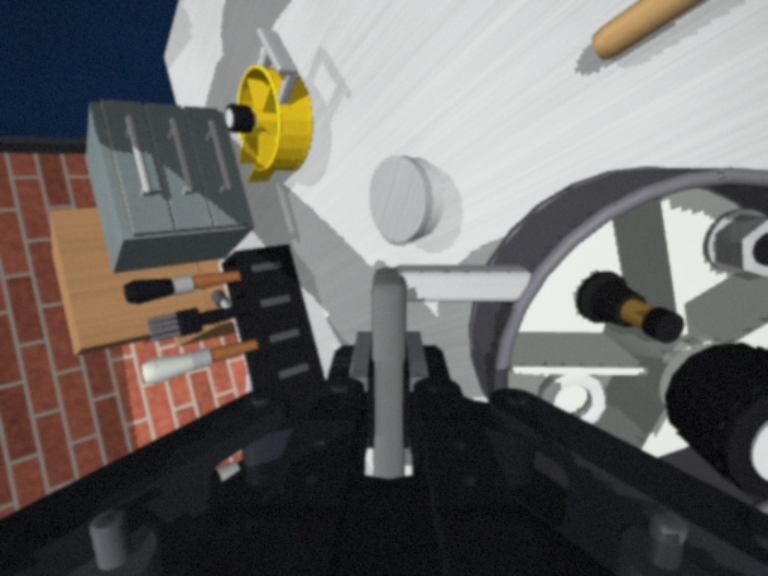

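Valve (630,310), ring (575,395) and open nut (740,245) all stay in. I'll raise straight up, still over the dish, to see into it.

```bash
python3 - <<'E'
from h import *
g,o=TP(50,.03,.13); move_straight(g,ori=o,rate=.15)
sleep(.1); print(read_time_s())
for n in ("scene","side"):
    im,d=get_image(n); cv2.imwrite(f"pics/{n}9.png",cv2.resize(im[100:240,240:400] if n=="scene" else im[100:200,220:340],(640,540),interpolation=cv2.INTER_CUBIC))
E
```

```text
28.95
```

View pics/scene9.png

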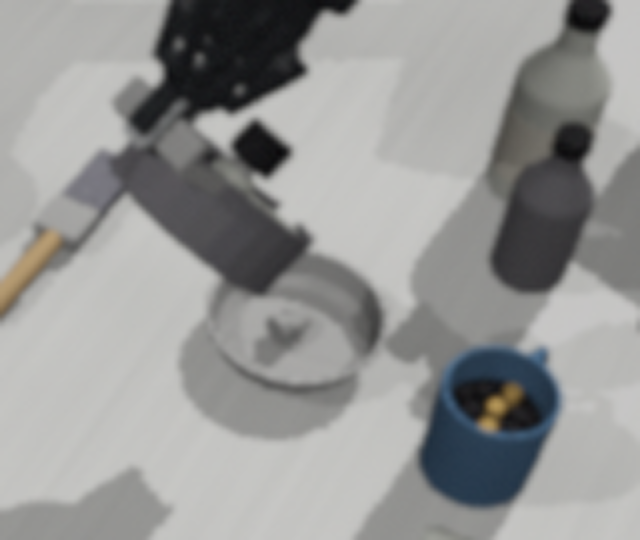

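View pics/side9.png

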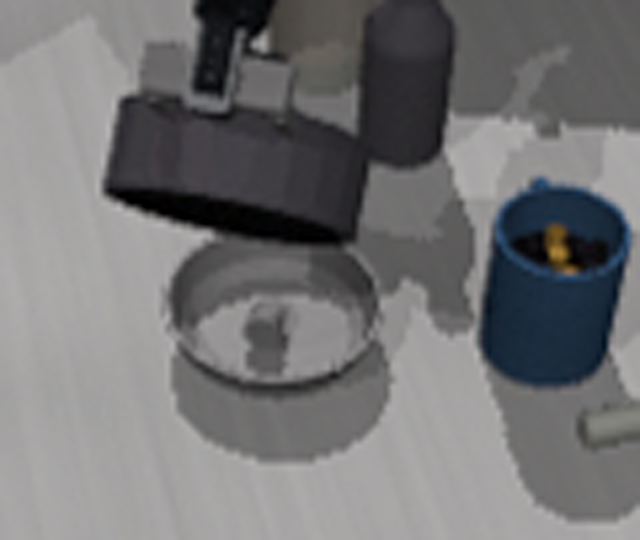

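The nut lies in the dish (side crop (268,330)). Next I level out, carry the dispenser back and stand it down.

```bash
python3 - <<'E'
from h import *
for q in [(35,.035,.14),(18,.045,.15),(0,.06,.15)]:
    g,o=TP(*q); move_straight(g,ori=o,rate=.15)
move_straight([*HP,.13],ori=down(YAW),rate=.2)
move_straight([*HP,.042],rate=.12); sleep(.2)
f0=read_ft_force()[2]; print(f0)
z=.042
while z>.030:
    z-=.001; move_straight([*HP,z],rate=.03); f=read_ft_force()
    if f[2]>f0+3.5: break
print(z,f,read_ee_pos(),read_ft_torque(),read_time_s())
im,d=get_image("wrist"); cv2.imwrite("pics/w10.png",im)
im,d=get_image("side"); cv2.imwrite("pics/s10.png",im)
E
```

```text
-4.33112191914394
0.032999999999999995 [-0.12208859 -0.05936707 -0.40222462] [ 0.50750413 -0.23949589  0.03347027] [-0.00586912  0.17947405  0.08196881] 35.1917
```

View pics/s10.png

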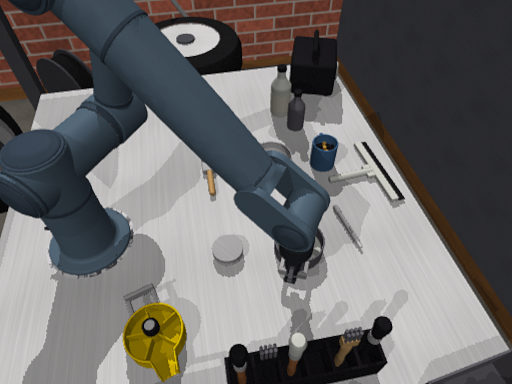

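Contact is at the expected height. I release to the part-open width, retreat and inspect.

```bash
python3 - <<'E'
from h import *
command_gripper(.026); sleep(.1); print(read_finger_gap(),read_ft_force())
move_straight([*HP,.16],rate=.12)
move_pose([.55,-.16,.25],down(-15)); sleep(.2)
m=camera_model("wrist"); im,d=get_image("wrist"); cv2.imwrite("pics/w11.png",cv2.resize(im,None,fx=1.5,fy=1.5))
# retreat clear
move_straight([.42,-.16,.36],rate=.25); move_pose([.30,-.25,.40],down(-40)); sleep(.2)
for n in ("scene","side"):
    im,d=get_image(n); np.save(n+"11.npy",d); cv2.imwrite(f"pics/{n}11.png",cv2.resize(im,None,fx=1.5,fy=1.5))
    cv2.imwrite(f"pics/{n}11d.png",cv2.resize(im[150:215,280:350] if n=="scene" else im[130:190,240:305],(520,480),interpolation=cv2.INTER_CUBIC))
print(read_time_s(),read_ft_force())
E
```

```text
0.02581274377895141 [-0.24158524  1.35699508 -0.35274485]
40.3333 [ 0.16754874  0.118121   -0.38346111]
```

View pics/w11.png

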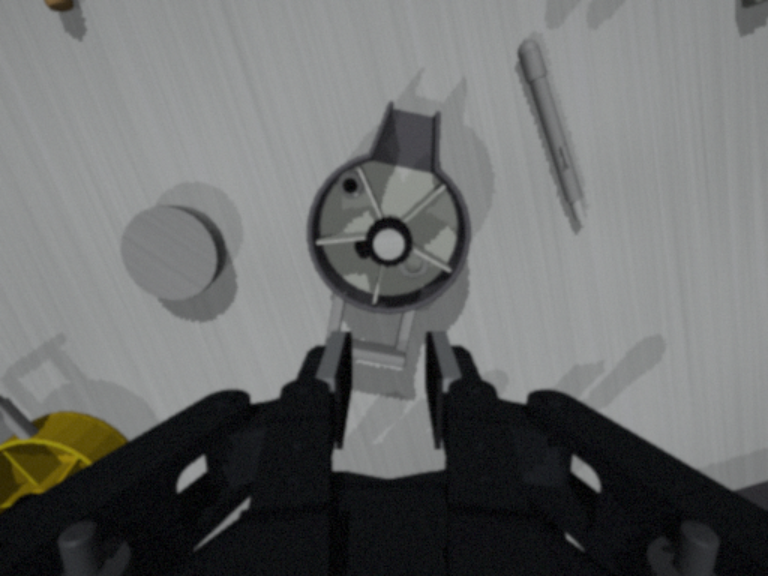

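View pics/side11.png

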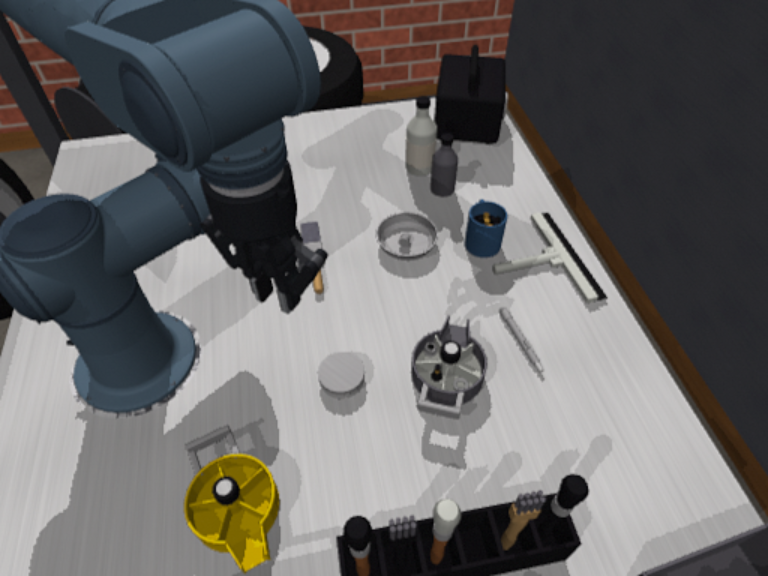

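View pics/side11d.png

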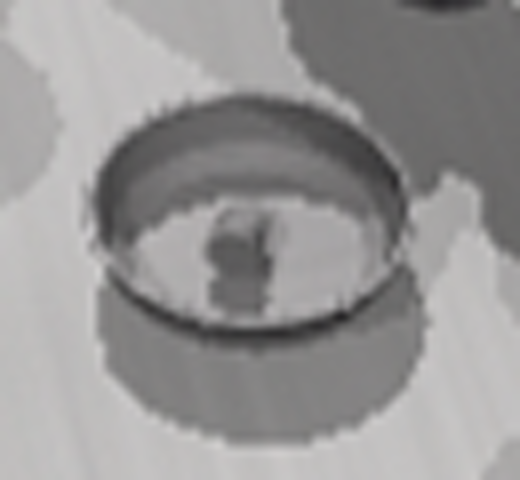

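View pics/scene11.png

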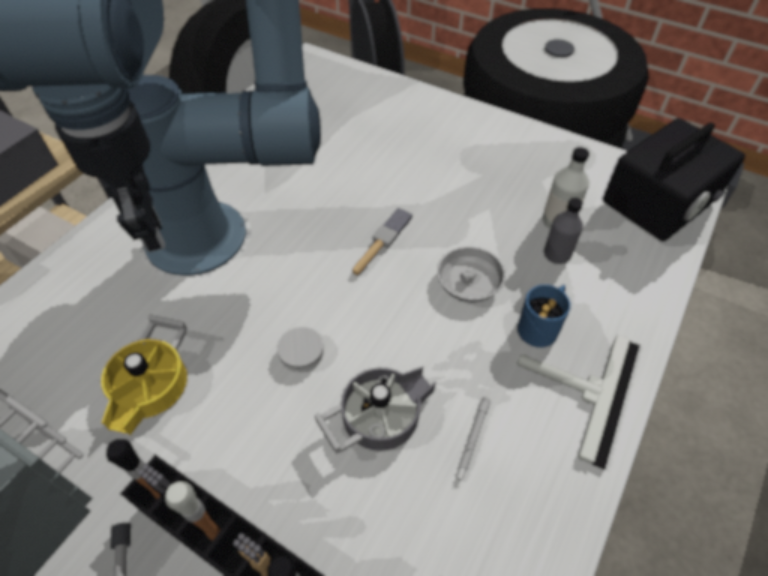

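The dish is where it was, with the nut in it. The dispenser stands upright with the open nut (350,185), valve (365,245) and ring (413,262) inside, and the bystanders have not moved. Handing in.

```bash
python3 - <<'E'
from h import *
hand_in(); print(read_time_s())
E
```

```text
the job is handed in; nothing more can be done
the job is handed in; nothing more can be done
```

The job is done and handed in at about 40 s, and my last checks found nothing out of place.

- **Lift and stand:** I lifted the dispenser by its knob and stood it on the open shelf at about (0.55, −0.15).
- **Turn the wheel:** The housing slipped about 12° with the wheel on the first turn, leaving the compartment 13° off. I regripped, pressed down and turned the rest, which left it about 1° off the spout.
- **Tip:** I took the dispenser by its handle, tipped it to 50° over the dish, then stood it back on the same spot.

**Last checks (camera pictures):**
- The domed nut lies in the dish, and the dish is in its original place within about 2 pixels.
- The dispenser stands upright with the open nut, valve and ring still inside, about 0.15 m from the rack.
- The other objects look unmoved, by eye only, and the arm is clear of everything.

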